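# Check the depth of a hanger recess with a depth gauge

### The arm

A 6-joint arm with a two-finger parallel gripper is mounted at the origin on the work surface. World frame = base frame: x ahead of the robot, y to its left, z up, the work surface at z = 0. Lengths are in m, angles in degrees, forces in N, time in s.
With the tool pointing down it reaches from about 0.375 to 0.9 m from the base axis. Payload 3.1 kg.
Tool frame: the origin (TCP) lies at the very end of the fingers, on their centre line; the grasp point (between the pads) lies 19 mm behind it (bot.tcp_to_grasp is the distance from the TCP to the grasp point, in m); z points along the fingers, y is the line along which they close (so a half turn about z gives the same grasp; the last joint's range is limited). The gripper opens to 87 mm and grips with 3 to 60 N. Pads are 19 mm wide; open, the fingers measure 117 mm over their backs; the gripper's body (75 mm by 190 mm) begins 51 mm behind the grasp point.
Start: joints at [-75.888, 30.224, 82.088, -0, 67.689, -10.227], TCP at [0.258, -0.569, 0.223] pointing down, gripper open.
Joint ranges: [-176.69, 176.69], [-43.24, 126.21], [12.49, 139.97], [-82, 262], [0, 151.66], [-163.58, 163.58]. Speed limits (degrees/s): [159.86, 159.86, 180, 180, 180, 180].

### API

Orientations are given as a 3x3 rotation matrix whose columns are the frame's x, y, z axes.
In Python, from rig import telemetry, capture, camera_info, job, bot gives the robot as it stands. The module is installed in compiled form; this text tells all that it offers.
- The arm moves only by the tool carry_out, never from a script. Its argument "deltas" is a list that holds one entry, the list of rows, each a list of 7 numbers: the shift along the tool's x, y, z scaled (see below), then the turn, a rotation vector about the tool's x, y, z scaled (see below), then the closure, from -1 (fully open) to 1 (shut). In form: [[[dx, dy, dz, ax, ay, az, claw], ...]]. A call has exactly 10 rows; each row is the pose to reach, as a shift and turn from the pose commanded when the call began, along the tool's axes at that moment, turning the shorter way round; what a row does not reach only later rows make up. The controller multiplies each number of a shift by 15 cm and each number of a turn by 360 degrees. A row lasts 1/12 s, in which the tool goes at most 41.7 mm and 7.16 degrees, less where a joint would pass 70% of its speed; a pose out of reach is approached as far as the arm can. A call with a number of a shift or a turn outside -1 to 1 is refused whole. A call with a gripper value outside its range is refused whole. The fingers move at their own pace and stop on an object; the grip force is fixed at half the most. Time passes only in rows, so rows that repeat a pose let the fingers close, or fill a call up. It gives the time, the measured TCP pose, the force, the opening and the grip force at its end, in the units of the state.
- telemetry.read_state(): the state, without advancing time (a new reading comes with each control period).
- capture(name): name is "scene" or "top" or "wrist"; returns the picture (400x640x3 uint8, red, green, blue); there is no depth.
- camera_info(name): a dict with "mtx" (3x3 intrinsics, pixels), "cam_to_world" (4x4, takes a point from camera to world coordinates); the wrist camera has in their place "T_tool_cam" (4x4, takes a point from camera to tool coordinates, whose origin is the TCP and whose axes are the flange's). Camera axes: x right, y down, z forward; pixel columns grow to the right and rows downward; lengths in m; the calibration is good to about 2 mm. A picture is of the moment at which its call begins: read the wrist's pose just before it. camera_info takes no time and is no camera call.
- job.hand_in(): hands the job in; it is judged then, once.
The state is a dict: "time_s": time; "joint_positions": joint angles; "qvel": joint speeds; "tau": joint torques, N m; "position": TCP position; "tcp_rot": TCP orientation; "force": force on the tool from outside, world axes, zero at the start; "moment": the same for the moment, N m; "opening": opening from 0.0 (shut) to 1.0 (fully open); "grasp_force": force on a finger pad.
Only numpy, scipy, OpenCV 4.12 (cv2) and the standard library are available. Lean on these libraries where they do the work, as an engineer would, in place of code of your own. Each camera call takes 0.05 s, during which the arm holds its last target. There are 200 camera calls.

### The job

The gilt picture frame lies face down; the hanger recess in one side of it is cut but still open. Check its depth: stand the depth gauge over that recess with its head flat on the back of the frame, gently press its blade down until it touches the bottom of the recess, then let go and leave the gauge standing there to be read. Do not shift the frame or disturb the other things on the bench.

Things in the scene. Friction and masses are not known exactly. Their poses are not given: they have to be found in the camera images.
- frame: Gilt picture frame face down on 4 mm felt, loose, 1.4 kg. Outside 240 (its x) x 300 (its y) x 30 mm thick: its flat raw-wood back lies at z = 0.034. Moulding 48 mm wide: outer 40 mm level back, inner 8 mm a rebate 14 mm lower. Its +y rail has a brass hanger plate let in flush; its -y rail has the open recess. Origin: middle of the frame, underside; z up.
- recess_floor (a point): Centre of the bottom of the open recess, in the middle of the 40 mm wide back of the frame's -y rail. The recess is a blind slot 40 mm long along this point's x (along the rail), 12 mm wide along its y, 13 mm deep; z up. Its mouth, level with the frame's back, is 13 mm above this point. Only thin wood is left above the gilding: it bears 20 N.
- gauge: Steel depth gauge standing on the bench. Its head is a bar 110 mm long (its x), 24 mm thick (its y), 18 mm tall over the middle 36 mm, 11 mm at the wings; 0.28 kg in all. Origin: centre of the head's flat underside; z up. Grasp the tall middle across the 24 mm; the blade stands up out of the middle, between the fingers.
- blade: Flat graduated blade of the gauge, 10 mm wide (gauge x), 3 mm thick (gauge y). It slides up and down through the head and stays where left (about 2 N friction). It starts drawn up, tip 1 to 7 mm above the head's underside; it can go 20 mm below it. Origin: middle of its lower end, the tip; axes as the gauge's.
- thumb_pad (a point): Centre of the top of the dark thumb pad on the upper end of the blade: 20 mm along the gauge's x, 12 mm along its y, 5 mm thick; always 44 mm above the blade's tip. Press here, straight down.
- hanger_plate: Spare brass keyhole plate 44 x 16 x 2.5 mm, lying on the felt inside the frame's opening; to be left alone. Origin: centre of its underside.
- bole_jar: Jar of red bole, 64 mm across, 75 mm tall, right of the gauge; to be left alone. Origin: centre of its underside.
- size_tin: Tin with an ochre label, 76 mm across, 100 mm tall, right of the gauge; to be left alone. Origin: centre of its underside.
- screwdriver: Screwdriver lying on the left of the bench; to be left alone.
- dust_brush: Dusting brush lying at the far right of the bench; to be left alone.
- screw_dish: Clear plastic dish of brass screws, 90 x 60 x 22 mm, on the left of the bench; to be left alone. Origin: centre of its underside.
There are look-alikes about, which are no part of the job. Leave any blue look-alike of the gauge alone.

How it is judged (in metres and radians):
At the end, for the whole second after the job is handed in: The gauge stands at rest over the open recess, its head flat on the frame's back (underside within 2 mm of it, tilt under 0.06 rad), the blade inside the recess with its tip within 2 mm of the bottom; the frame is within 20 mm of where it lay (z of gauge in the frame of recess_floor between 0.0115 and 0.015 m and angle between gauge's own z axis and vertical below 0.06 rad and z of blade in the frame of recess_floor between -0.002 and 0.002 m and x of blade in the frame of recess_floor between -0.017 and 0.017 m and y of blade in the frame of recess_floor between -0.006 and 0.006 m and linear speed of each of gauge, blade below 0.01 m/s and distance of frame from where it was at the start of the episode below 0.02 m); the robot touches nothing.
It fails at once if the blade is pressed on the frame with more than 20 N (contact force between blade and frame above 20 N).
It fails at once if the frame is shifted by more than 20 mm (distance of frame from where it was at the start of the episode above 0.02 m).
It fails at once if another thing on the bench is moved by more than 20 mm (distance of any of hanger_plate, bole_jar, size_tin, screwdriver, dust_brush, screw_dish from where it was at the start of the episode above 0.02 m).
It also fails if it takes over 40 s, if anything falls off the work surface, if the arm or the gripper's body presses on something with over 40 N, if the wrist force passes 120 N, or if a joint passes its speed limit or range.

## Working session

There is one attempt and no reset: what is moved stays moved. The work goes in short steps, Python scripts to look and compute and a tool call to move; the robot and the scene stay as the last step left them, time stands still between calls to the robot, and variables do not carry over. Pictures are saved under pics/ and viewed, at most 10 in all, crops included, and the job is handed in when it is done.

Besides the shell and the picture viewer there is one more tool, called after "Call:" in YAML: its name, and indented under it one key for each argument. carry_out: Moves the arm, as the interface text tells. Its arguments: {"type":"object","properties":{"deltas":{"type":"array","items":{"type":"array","items":{"type":"array","items":{"type":"number"}}}}},"required":["deltas"]}

```bash
mkdir -p pics
python3 - <<'E'
from rig import telemetry, capture, camera_info
import cv2,numpy as np
np.set_printoptions(suppress=True,precision=4)
s=telemetry.read_state();print(s['position'],s['tcp_rot'],s['time_s'],s['opening'])
for n in('scene','top'):
    im=capture(n);cv2.imwrite(f'pics/{n}0.png',im[:,:,::-1]);i=camera_info(n);print(n,i['mtx'],i['cam_to_world'])
print(camera_info('wrist'))
E
```

```text
[ 0.2574 -0.5687  0.2216] [[ 0.9111  0.4122 -0.0006]
 [ 0.4122 -0.9111  0.0021]
 [ 0.0003 -0.0021 -1.    ]] 0.0 0.9986084479848798
scene [[475.0453   0.     315.6973]
 [  0.     475.0453 196.5344]
 [  0.       0.       1.    ]] [[ 0.6697  0.5267 -0.5236  1.4029]
 [ 0.7425 -0.458   0.4889 -0.8044]
 [ 0.0177 -0.7162 -0.6977  1.1911]
 [ 0.      0.      0.      1.    ]]
top [[501.0631   0.     321.8442]
 [  0.     501.0631 197.0582]
 [  0.       0.       1.    ]] [[-0.0259 -0.9967  0.0764  0.4317]
 [-0.9997  0.0255 -0.006   0.0039]
 [ 0.004  -0.0765 -0.9971  1.6019]
 [ 0.      0.      0.      1.    ]]
{'mtx': array([[314.5802,   0.    , 323.1748],
       [  0.    , 314.5802, 197.4172],
       [  0.    ,   0.    ,   1.    ]]), 'T_tool_cam': array([[-0.001 , -0.9667, -0.256 ,  0.0689],
       [ 1.    , -0.0008, -0.0009,  0.0001],
       [ 0.0007, -0.256 ,  0.9667, -0.1614],
       [ 0.    ,  0.    ,  0.    ,  1.    ]])}
```

View pics/top0.png

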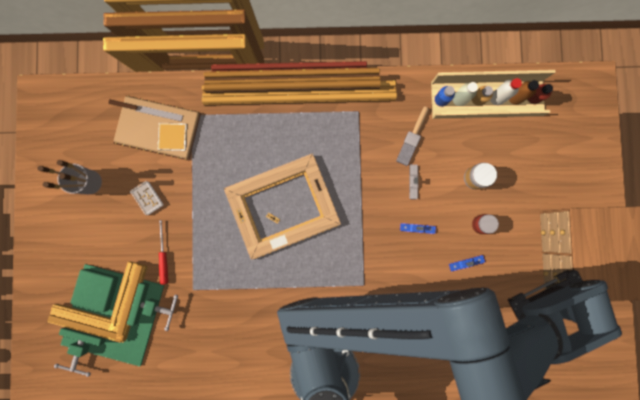

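View pics/scene0.png

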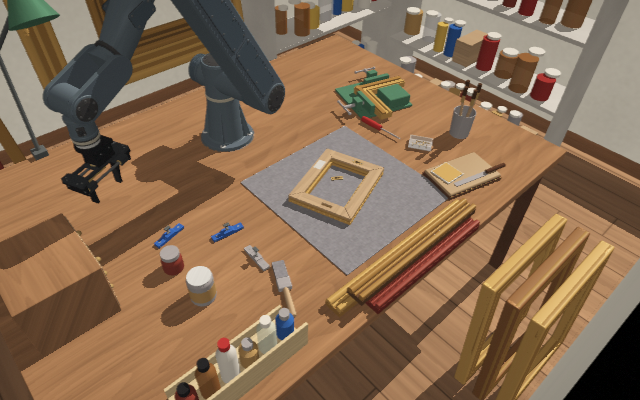

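The top view shows the gilt frame on the felt around (283,207). The grey gauge-like thing is at (414,182). Two blue look-alikes are at (418,229) and (467,263), and the brush is at (410,140). Next I'll confirm the gauge and the recess in one enlarged crop.

Run:
```python
import cv2,numpy as np
t=cv2.imread('pics/top0.png')
a=cv2.resize(t[145:265,215:350],None,fx=4,fy=4,interpolation=cv2.INTER_CUBIC)[:480]
b=cv2.resize(t[155:215,390:440],None,fx=5,fy=5,interpolation=cv2.INTER_CUBIC)
c=np.zeros((480,800,3),np.uint8);c[:,:540]=a;c[:300,545:795]=b
cv2.imwrite('pics/crop1.png',c)
```

```text
(no output)
```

View pics/crop1.png

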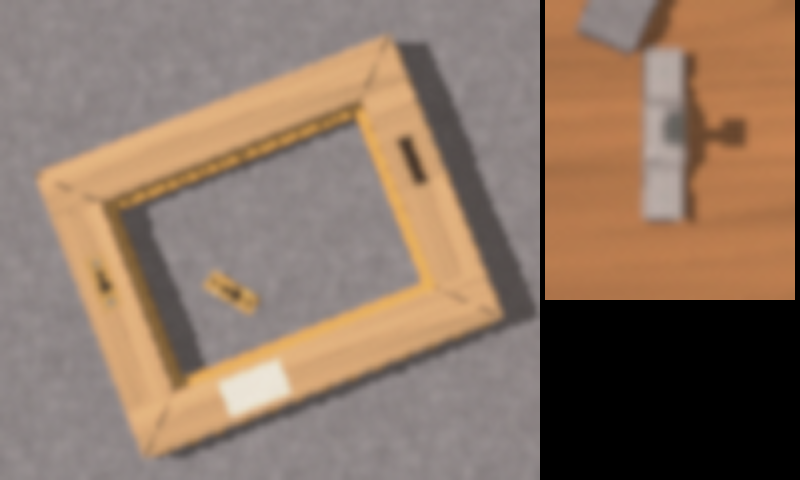

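The crop shows the brass plate in the left rail near (241,215). The dark open slot in the right rail near (318,185) is the recess. Candidates for the gauge are the plain steel one at (414,182) and the blue ones at (418,229) and (467,263). The steel one fits, with its grey head and dark thumb pad. The brush head lies close to its far end.

```bash
cat > h.py <<'E'
import cv2,numpy as np
from rig import telemetry,capture,camera_info
np.set_printoptions(suppress=True,precision=4)
def cam(n,s=None):
    i=camera_info(n)
    if n!='wrist': return i['mtx'],i['cam_to_world']
    T=np.eye(4);T[:3,:3]=s['tcp_rot'];T[:3,3]=s['position'];return i['mtx'],T@i['T_tool_cam']
def ray(c,px,z):
    K,T=c;px=np.atleast_2d(px).astype(float)
    d=np.c_[px,np.ones(len(px))]@np.linalg.inv(K).T@T[:3,:3].T
    return T[:3,3]+d*((z-T[2,3])/d[:,2])[:,None]
def blob(mask,near=None):
    n,l,st,ce=cv2.connectedComponentsWithStats(mask.astype(np.uint8))
    k=l[near[1],near[0]] if near is not None else 0
    if k==0:
        ok=[j for j in range(1,n) if st[j,4]>15]
        k=min(ok,key=lambda j:np.hypot(*(ce[j]-near)))
    return l==k,ce[k],st[k]
def rect(m,c,z):
    co=max(cv2.findContours(m.astype(np.uint8),cv2.RETR_EXTERNAL,cv2.CHAIN_APPROX_NONE)[0],key=cv2.contourArea)
    w=ray(c,co.reshape(-1,2),z)[:,:2]
    r=cv2.minAreaRect((w*1000).astype(np.float32))
    return r,cv2.boxPoints(r)/1000
E
python3 - <<'E'
from h import *
im=cv2.imread('pics/top0.png');c=cam('top')
hsv=cv2.cvtColor(im,cv2.COLOR_BGR2HSV)
H,S,V=[hsv[:,:,i] for i in range(3)]
wood=(S>60)&(V>110); wood[:,:215]=0;wood[:,350:]=0;wood[:150]=0;wood[265:]=0
m,ce,st=blob(wood,(300,175));print('frame',st,rect(m,c,.034))
d=(V<70); m,ce,st=blob(d[:],(318,185));print('recess',ce,st,rect(m,c,.034),ray(c,ce,.034))
g=(S<60)&(V>100);g[:165]=0
m,ce,st=blob(g,(411,192));print('gauge',ce,st,rect(m,c,.011))
E
```

```text
frame [ 224  154  117  105 4636] (((527.1975708007812, 120.30916595458984), (244.82107543945312, 304.1999206542969), 20.19642448425293), array([[ 0.3598,  0.2208],
       [ 0.4648, -0.0647],
       [ 0.6946,  0.0198],
       [ 0.5896,  0.3053]], dtype=float32))
recess [325.1417 330.7417] [315 328  21   7 120] (((138.49996948242188, -4.438676834106445), (61.528926849365234, 18.135875701904297), 88.47125244140625), array([[ 0.1286, -0.035 ],
       [ 0.1467, -0.0354],
       [ 0.1484,  0.0261],
       [ 0.1303,  0.0266]], dtype=float32)) [[ 0.1393 -0.0049  0.034 ]]
gauge [413.4776 181.444 ] [410 165   8  34 268] (((595.9703979492188, -299.5926513671875), (22.428586959838867, 106.2109146118164), 87.74374389648438), array([[ 0.5425, -0.3087],
       [ 0.6486, -0.3129],
       [ 0.6495, -0.2905],
       [ 0.5433, -0.2863]], dtype=float32))
```

Frame centre is about (0.527, 0.120) with yaw 20.2°, so the recess is near (0.572, -0.002). The gauge is near (0.597, -0.300) with yaw about -2.3°. I'll keep a record of the commanded pose and start moving.

```bash
cat > p.py <<'E'
# usage: p.py "done rows (last of each call) ;..." x y z yaw  -> remaining delta, in tool units
import sys,json,os,numpy as np
from scipy.spatial.transform import Rotation as Q
np.set_printoptions(suppress=True,precision=4)
f='cmd.json'
p,R=[np.array(a) for a in json.load(open(f))] if os.path.exists(f) else (np.array([.258,-.569,.223]),Q.from_euler('zx',[24.339,180],degrees=True).as_matrix())
for r in json.loads(sys.argv[1]):
    r=np.array(r);p=p+R@r[:3]*.15;R=R@Q.from_rotvec(r[3:6]*360,degrees=True).as_matrix()
json.dump([p.tolist(),R.tolist()],open(f,'w'))
print('cmd',p,R[:,0])
if len(sys.argv)>2:
    x,y,z,w=map(float,sys.argv[2:])
    T=Q.from_euler('zx',[w,180],degrees=True).as_matrix()
    print('delta',R.T@(np.array([x,y,z])-p)/.15,Q.from_matrix(R.T@T).as_rotvec(degrees=True)/360)
E
python3 p.py '[]' .597 -.30 .17 -2.3
```

```text
cmd [ 0.258 -0.569  0.223] [ 0.9111 -0.4121  0.    ]
delta [ 1.32   -2.5654  0.3533] [-0.    -0.    -0.074]
```

```bash
rm cmd.json; sed -i "s/'zx'/'ZX'/g" p.py; python3 p.py '[]' .597 -.30 .17 -2.3
```

```text
cmd [ 0.258 -0.569  0.223] [0.9111 0.4121 0.    ]
delta [ 2.7982 -0.7025  0.3533] [-0.    -0.     0.074]
```

Call:
carry_out:
  deltas:
    - [[0.25,-0.06,0,0,0,0,-1],[0.5,-0.12,0,0,0,0,-1],[0.75,-0.18,0,0,0,0,-1],[1,-0.24,0,0,0,0,-1],[1,-0.24,0,0,0,0,-1],[1,-0.24,0,0,0,0,-1],[1,-0.24,0,0,0,0,-1],[1,-0.24,0,0,0,0,-1],[1,-0.24,0,0,0,0,-1],[1,-0.24,0,0,0,0,-1]]

```text
time_s: 0.93
position: [0.3784, -0.4758, 0.2224]
tcp_rot: [[0.912, 0.41, -0.0], [0.41, -0.912, -0.0], [-0.0, -0.0, -1.0]]
force: [0.8, 1.2, -0.6]
opening: 0.998
grasp_force: 0.0
```

Call:
carry_out:
  deltas:
    - [[0.25,-0.06,0,0,0,0,-1],[0.5,-0.12,0,0,0,0,-1],[0.75,-0.18,0,0,0,0,-1],[1,-0.24,0,0,0,0,-1],[1,-0.24,0,0,0,0,-1],[1,-0.24,0,0,0,0,-1],[1,-0.24,0,0,0,0,-1],[1,-0.24,0,0,0,0,-1],[1,-0.24,0,0,0,0,-1],[1,-0.24,0,0,0,0,-1]]

```text
time_s: 1.77
position: [0.5002, -0.3813, 0.2226]
tcp_rot: [[0.912, 0.41, -0.0], [0.41, -0.912, -0.0], [-0.0, 0.0, -1.0]]
force: [0.6, 0.5, 0.4]
opening: 1.001
grasp_force: 0.0
```

Call:
carry_out:
  deltas:
    - [[0.2,-0.06,0.1,0,0,0.0185,-1],[0.4,-0.12,0.2,0,0,0.037,-1],[0.6,-0.18,0.3,0,0,0.0555,-1],[0.8,-0.22,0.353,0,0,0.074,-1],[0.8,-0.22,0.353,0,0,0.074,-1],[0.8,-0.22,0.353,0,0,0.074,-1],[0.8,-0.22,0.353,0,0,0.074,-1],[0.8,-0.22,0.353,0,0,0.074,-1],[0.8,-0.22,0.353,0,0,0.074,-1],[0.8,-0.22,0.353,0,0,0.074,-1]]

```text
time_s: 2.6
position: [0.5963, -0.3019, 0.1703]
tcp_rot: [[0.999, -0.042, 0.001], [-0.042, -0.999, -0.001], [0.001, 0.001, -1.0]]
force: [0.0, -0.4, -0.1]
opening: 0.998
grasp_force: 0.0
```

```bash
python3 p.py '[[1,-0.24,0,0,0,0],[1,-0.24,0,0,0,0],[0.8,-0.22,0.353,0,0,0.074]]'
python3 - <<'E'
from h import *
s=telemetry.read_state();print(s['time_s'],s['position'],s['tcp_rot'][0],s['force'])
im=capture('wrist');cv2.imwrite('pics/w1.png',im[:,:,::-1])
np.savez('w1.npz',p=s['position'],R=s['tcp_rot'])
E
```

```text
cmd [ 0.5974 -0.3002  0.1701] [ 0.9992 -0.0401  0.    ]
2.6 [ 0.5963 -0.3019  0.1703] [ 0.9991 -0.0416  0.0006] [ 0.0477 -0.3673 -0.0716]
```

View pics/w1.png

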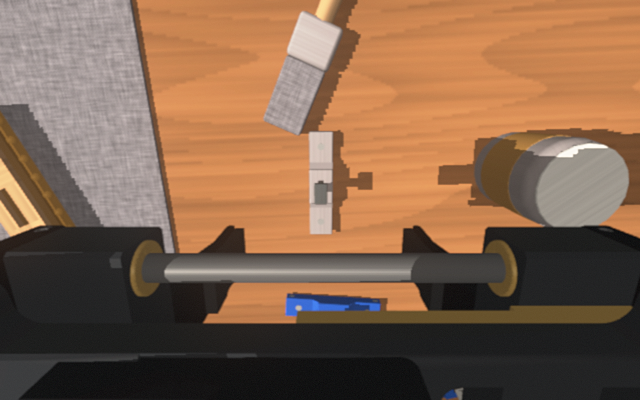

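The wrist view shows the steel gauge at (321,183) nearly vertical, with its dark pad at (320,190). The brush's end is at (297,130), the tin at (560,180), and a blue look-alike at (333,305).

```bash
python3 - <<'E'
from h import *
im=cv2.imread('pics/w1.png');d=np.load('w1.npz');c=cam('wrist',dict(position=d['p'],tcp_rot=d['R']))
hsv=cv2.cvtColor(im,cv2.COLOR_BGR2HSV);g=(hsv[:,:,1]<60)&(hsv[:,:,2]>120)
g[:, :303]=0
m,ce,st=blob(g,(320,150));print(st)
rows=[]
for r in list(range(137,163,4))+list(range(210,232,4)):
    x=np.where(m[r])[0];e=ray(c,[[x.min()-.5,r],[x.max()+.5,r]],.011);rows.append(e[:,:2].mean(0));print(r,x.min(),x.max(),np.linalg.norm(e[0]-e[1]).round(4),rows[-1])
rows=np.array(rows);k=np.polyfit(rows[:,0],rows[:,1],1);print('yaw',np.degrees(np.arctan(k[0])))
ys=np.where(m[:,312:330].sum(1)>8)[0];e=ray(c,[[321,ys.min()-.5],[321,ys.max()+.5]],.011);e2=ray(c,[[321,ys.max()+.5]],0);print('ends',e,e2)
cx=e[:,0].mean();print('centre',cx,np.polyval(k,cx))
dk=(hsv[:,:,2]<125)&(hsv[:,:,1]<90);dk[:,:305]=0;dk[:,335:]=0
m,ce,st=blob(dk,(320,188));print('pad',ce,st,ray(c,ce,.048))
E
python3 p.py '[]' .5963 -.3 .05 -2.3
```

```text
[ 309  131   24  103 2044]
137 309 332 0.0241 [ 0.6433 -0.3015]
141 310 332 0.0232 [ 0.6393 -0.3018]
145 310 332 0.0232 [ 0.6353 -0.3016]
149 310 332 0.0233 [ 0.6313 -0.3014]
153 310 332 0.0234 [ 0.6272 -0.3013]
157 310 332 0.0235 [ 0.6232 -0.3011]
161 310 332 0.0235 [ 0.6191 -0.3009]
210 310 331 0.0234 [ 0.5667 -0.298 ]
214 310 331 0.0235 [ 0.5623 -0.2978]
218 310 331 0.0236 [ 0.5578 -0.2976]
222 310 331 0.0237 [ 0.5532 -0.2974]
226 310 331 0.0238 [ 0.5487 -0.2972]
230 311 331 0.0228 [ 0.5441 -0.2976]
yaw -2.7789789160388088
ends [[ 0.6486 -0.3022  0.011 ]
 [ 0.54   -0.2974  0.011 ]] [[ 0.5357 -0.2971  0.    ]]
centre 0.5943342608571032 -0.29955027775303306
pad [321.9898 191.4898] [315 181  18  23 294] [[ 0.596 -0.301  0.048]]
cmd [ 0.5974 -0.3002  0.1701] [ 0.9992 -0.0401  0.    ]
delta [-0.0074 -0.0013  0.8003] [-0. -0. -0.]
```

```bash
python3 p.py '[]' .596 -.2985 .0025 -2.8
```

```text
cmd [ 0.5974 -0.3002  0.1701] [ 0.9992 -0.0401  0.    ]
delta [-0.0098 -0.0112  1.117 ] [-0.     -0.      0.0014]
```

Call:
carry_out:
  deltas:
    - [[-0.01,-0.011,0.2,0,0,0.0014,-1],[-0.01,-0.011,0.4,0,0,0.0014,-1],[-0.01,-0.011,0.6,0,0,0.0014,-1],[-0.01,-0.011,0.75,0,0,0.0014,-1],[-0.01,-0.011,0.8,0,0,0.0014,-1],[-0.01,-0.011,0.85,0,0,0.0014,-1],[-0.01,-0.011,0.9,0,0,0.0014,-1],[-0.01,-0.011,0.95,0,0,0.0014,-1],[-0.01,-0.011,1.0,0,0,0.0014,-1],[-0.01,-0.011,1.0,0,0,0.0014,-1]]

```text
time_s: 3.48
position: [0.5952, -0.2987, 0.0189]
tcp_rot: [[0.999, -0.049, -0.001], [-0.049, -0.999, 0.001], [-0.001, -0.001, -1.0]]
force: [-0.5, 0.0, -0.5]
opening: 0.999
grasp_force: 0.0
```

Call:
carry_out:
  deltas:
    - [[0,0,0.04,0,0,0,-1],[0,0,0.08,0,0,0,-1],[0,0,0.117,0,0,0,-1],[0,0,0.117,0,0,0,0.2],[0,0,0.117,0,0,0,1],[0,0,0.117,0,0,0,1],[0,0,0.117,0,0,0,1],[0,0,0.117,0,0,0,1],[0,0,0.117,0,0,0,1],[0,0,0.117,0,0,0,1]]

```text
time_s: 4.32
position: [0.5957, -0.299, 0.0023]
tcp_rot: [[0.999, -0.049, 0.0], [-0.049, -0.999, -0.0], [0.0, 0.0, -1.0]]
force: [-0.2, 0.1, -0.3]
opening: 0.556
grasp_force: 0.0
```

```bash
python3 p.py '[[-0.01,-0.011,1,0,0,0.0014],[0,0,0.117,0,0,0]]' .45 -.05 .22 20.2
```

```text
cmd [ 0.596  -0.2985  0.0025] [ 0.9988 -0.0489  0.    ]
delta [-1.053  -1.6072 -1.45  ] [-0.     -0.     -0.0639]
```

Call:
carry_out:
  deltas:
    - [[0,0,0,0,0,0,1],[0,0,0,0,0,0,1],[0,0,0,0,0,0,1],[0,0,0,0,0,0,1],[0,0,0,0,0,0,1],[0,0,0,0,0,0,1],[0,0,0,0,0,0,1],[0,0,0,0,0,0,1],[0,0,0,0,0,0,1],[0,0,0,0,0,0,1]]

```text
time_s: 5.15
position: [0.5956, -0.299, 0.0021]
tcp_rot: [[0.999, -0.049, 0.0], [-0.049, -0.999, -0.0], [0.0, 0.0, -1.0]]
force: [-0.5, -0.5, 0.1]
opening: 0.272
grasp_force: 30.0
```

Call:
carry_out:
  deltas:
    - [[0,0,-0.1,0,0,0,1],[0,0,-0.25,0,0,0,1],[0,0,-0.4,0,0,0,1],[0,0,-0.55,0,0,0,1],[0,0,-0.7,0,0,0,1],[0,0,-0.85,0,0,0,1],[0,0,-1,0,0,0,1],[0,0,-1,0,0,0,1],[0,0,-1,0,0,0,1],[0,0,-1,0,0,0,1]]

```text
time_s: 5.98
position: [0.5945, -0.2981, 0.1509]
tcp_rot: [[0.999, -0.049, -0.002], [-0.049, -0.999, 0.002], [-0.002, -0.002, -1.0]]
force: [0.6, -0.2, -3.8]
opening: 0.274
grasp_force: 30.0
```

```bash
python3 p.py '[[0,0,-1,0,0,0]]' .489 -.032 .172 20.2
```

```text
cmd [ 0.596  -0.2985  0.1525] [ 0.9988 -0.0489  0.    ]
delta [-0.7992 -1.7398 -0.13  ] [-0.     -0.     -0.0639]
```

Call:
carry_out:
  deltas:
    - [[-0.05,-0.12,-0.03,0,0,0,1],[-0.14,-0.3,-0.08,0,0,0,1],[-0.23,-0.5,-0.13,0,0,0,1],[-0.32,-0.7,-0.13,0,0,0,1],[-0.4,-0.85,-0.13,0,0,0,1],[-0.46,-1,-0.13,0,0,0,1],[-0.46,-1,-0.13,0,0,0,1],[-0.46,-1,-0.13,0,0,0,1],[-0.46,-1,-0.13,0,0,0,1],[-0.46,-1,-0.13,0,0,0,1]]

```text
time_s: 6.82
position: [0.5343, -0.1465, 0.1708]
tcp_rot: [[0.999, -0.05, -0.0], [-0.05, -0.999, -0.0], [-0.0, 0.0, -1.0]]
force: [-0.3, -0.6, -2.7]
opening: 0.271
grasp_force: 30.0
```

Call:
carry_out:
  deltas:
    - [[-0.06,-0.12,0,0,0,-0.01,1],[-0.14,-0.3,0,0,0,-0.022,1],[-0.21,-0.46,0,0,0,-0.036,1],[-0.28,-0.62,0,0,0,-0.05,1],[-0.34,-0.74,0,0,0,-0.0639,1],[-0.34,-0.74,0,0,0,-0.0639,1],[-0.34,-0.74,0,0,0,-0.0639,1],[-0.34,-0.74,0,0,0,-0.0639,1],[-0.34,-0.74,0,0,0,-0.0639,1],[-0.34,-0.74,0,0,0,-0.0639,1]]

```text
time_s: 7.65
position: [0.4894, -0.0336, 0.1715]
tcp_rot: [[0.939, 0.343, 0.001], [0.343, -0.939, -0.0], [0.001, 0.001, -1.0]]
force: [-0.1, 0.5, -3.0]
opening: 0.274
grasp_force: 30.0
```

```bash
python3 p.py '[[-0.46,-1,-0.13,0,0,0],[-0.34,-0.74,0,0,0,-0.0639]]'
python3 - <<'E'
from h import *
s=telemetry.read_state();print(s['time_s'],s['position'],s['tcp_rot'],s['force'])
im=capture('wrist');cv2.imwrite('pics/w2.png',im[:,:,::-1])
np.savez('w2.npz',p=s['position'],R=s['tcp_rot'])
E
```

```text
cmd [ 0.4889 -0.032   0.172 ] [0.9385 0.3453 0.    ]
7.65 [ 0.4894 -0.0336  0.1715] [[ 0.9392  0.3435  0.0009]
 [ 0.3435 -0.9392 -0.0004]
 [ 0.0007  0.0007 -1.    ]] [-0.1216  0.4568 -2.9576]
```

View pics/w2.png

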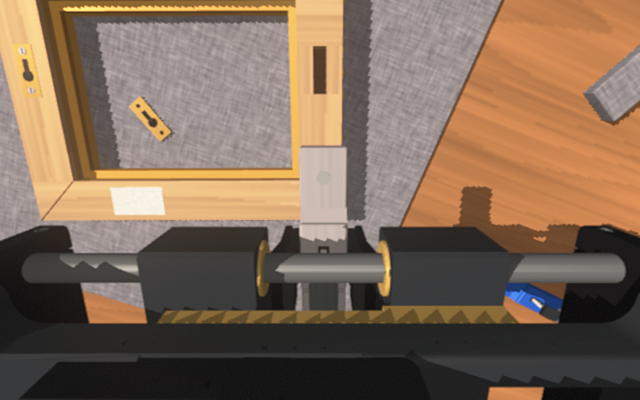

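The recess mouth is at (320,70), the held gauge's wing is at (324,185), and the brass plate is at (27,70). I'll measure the recess, rail edges and held wing from this view.

Run:
```python
from h import *
im=cv2.imread('pics/w2.png');d=np.load('w2.npz');c=cam('wrist',dict(position=d['p'],tcp_rot=d['R']))
hsv=cv2.cvtColor(im,cv2.COLOR_BGR2HSV);S,V=hsv[:,:,1],hsv[:,:,2]
for t in(120,150):
    m,ce,st=blob(V<t,(320,70));print('recess',st);r,b=rect(m,c,.034);print(r)
R=d['R'];P=d['p']
x0,y0,w,h=st[:4];q=ray(c,[[x0-.5,y0-.5],[x0+w-.5,y0-.5],[x0+w-.5,y0+h-.5],[x0-.5,y0+h-.5]],.034);print(q[:,:2],'centre',q.mean(0),'size',np.linalg.norm(q[1]-q[0]),np.linalg.norm(q[2]-q[1]))
# rail outer edge
E=[]
for rr in range(10,140,6):
    wood=(S[rr]>60)&(V[rr]>120);x=np.where(wood[330:360])[0];E.append([330+x.max()+.5,rr])
w=ray(c,E,.034);k=np.polyfit(w[:,0],w[:,1],1);print('edge yaw',np.degrees(np.arctan(k[0])),'resid',np.abs(np.polyval(k,w[:,0])-w[:,1]).max())
th=np.arctan(k[0]);n=np.array([-np.sin(th),np.cos(th)]);print('edge->recess dist',(q.mean(0)[:2]-w.mean(0)[:2])@n)
# held wing
g=(S<50)&(V>120);G=[]
for rr in range(152,220,6):
    a=324
    l=a
    while g[rr,l-1]:l-=1
    rgt=a
    while g[rr,rgt+1]:rgt+=1
    pt=ray(c,[[l-.5,rr],[rgt+.5,rr]],P[2]-.0021+.011);t=(pt-P)@R;G.append([t[:,0].mean(),t[:,1].mean(),t[1,1]-t[0,1]])
G=np.array(G);print(G);print('held yaw in tool',np.degrees(np.polyfit(G[:,0],G[:,1],1)[0]))
t=(ray(c,[[324,146.5]],P[2]+.0089)-P)@R;print('held end',t)
```

```text
recess [314  47  12  47 540]
((588.3641357421875, 6.003471374511719), (38.179466247558594, 9.934274673461914), 20.03314208984375)
recess [313  46  13  48 607]
((588.5967407226562, 6.532291412353516), (38.994510650634766, 10.713438987731934), 20.117891311645508)
[[ 0.6054  0.0186]
 [ 0.6093  0.0079]
 [ 0.5719 -0.0058]
 [ 0.5679  0.0053]] centre [0.5886 0.0065 0.034 ] size 0.011333989934208288 0.03981040052481046
edge yaw 20.155830981223122 resid 0.0006026118834464664
edge->recess dist 0.021104901222759945
[[ 0.0512 -0.0003  0.0232]
 [ 0.0483 -0.0003  0.0233]
 [ 0.0454 -0.0001  0.0229]
 [ 0.0424 -0.0001  0.023 ]
 [ 0.0394 -0.0001  0.0232]
 [ 0.0364 -0.0001  0.0233]
 [ 0.0334 -0.0001  0.0234]
 [ 0.0303 -0.0001  0.0235]
 [ 0.0272 -0.0001  0.0226]
 [ 0.024   0.0002  0.0232]
 [ 0.0209  0.0002  0.0234]
 [ 0.0177  0.0004  0.024 ]]
held yaw in tool -0.8924139050613583
held end [[ 0.0539  0.0004 -0.0089]]
```

```bash
python3 p.py '[]' .590 .0075 .0705 20
```

```text
cmd [ 0.4889 -0.032   0.172 ] [0.9385 0.3453 0.    ]
delta [ 0.7235 -0.0142  0.6767] [-0.     -0.      0.0006]
```

Call:
carry_out:
  deltas:
    - [[0.1,0,0,0,0,0,1],[0.3,-0.01,0,0,0,0,1],[0.5,-0.01,0,0,0,0,1],[0.65,-0.014,0.1,0,0,0,1],[0.723,-0.014,0.25,0,0,0,1],[0.723,-0.014,0.4,0,0,0,1],[0.723,-0.014,0.55,0,0,0,1],[0.723,-0.014,0.677,0,0,0,1],[0.723,-0.014,0.677,0,0,0,1],[0.723,-0.014,0.677,0,0,0,1]]

```text
time_s: 8.53
position: [0.5889, 0.0067, 0.0689]
tcp_rot: [[0.939, 0.344, -0.003], [0.344, -0.939, 0.0], [-0.002, -0.001, -1.0]]
force: [-0.8, -0.5, -3.3]
opening: 0.27
grasp_force: 30.0
```

```bash
python3 p.py '[[0.723,-0.014,0.677,0,0,0]]' .590 .0075 .0385 20.2
python3 - <<'E'
from h import *
s=telemetry.read_state();print(s['time_s'],s['position'],s['force'])
im=capture('wrist');cv2.imwrite('pics/w3.png',im[:,:,::-1])
np.savez('w3.npz',p=s['position'],R=s['tcp_rot'])
E
```

```text
cmd [0.5899 0.0074 0.0704] [0.9385 0.3453 0.    ]
delta [ 0.0005 -0.0002  0.213 ] [-0. -0. -0.]
8.5333 [0.5889 0.0067 0.0689] [-0.7601 -0.5344 -3.3436]
```

View pics/w3.png

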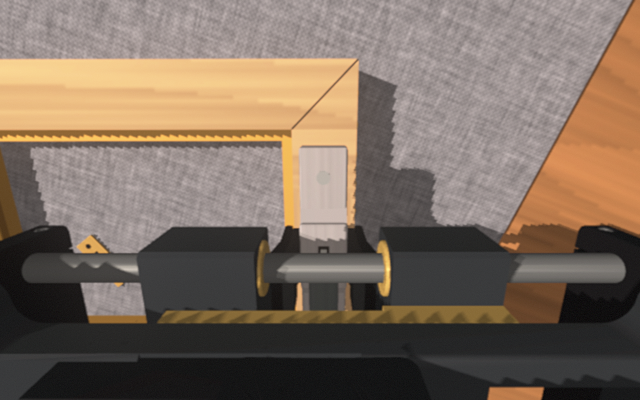

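The wing of the held gauge (300-347, row 180) sits over the rail, whose outer edge is at col ~358. I'll work out its offset across the rail.

Run:
```python
from h import *
im=cv2.imread('pics/w3.png');d=np.load('w3.npz');R=d['R'];P=d['p'];c=cam('wrist',dict(position=P,tcp_rot=R))
hsv=cv2.cvtColor(im,cv2.COLOR_BGR2HSV);S,V=hsv[:,:,1],hsv[:,:,2];wood=(S>70)&(V>110);g=(S<50)&(V>120)
E=[];W=[]
for rr in range(80,222,6):
    x=np.where(wood[rr,335:370])[0]
    if len(x):E.append([335+x.max()+.5,rr])
    if rr>150:
        x=np.where(g[rr,297:352])[0]+297;W.append([x.min(),rr]);W.append([x.max(),rr])
e=(ray(c,E,.034)-P)@R;w=(ray(c,W,P[2]+.0089)-P)@R
k=np.polyfit(e[:,0],e[:,1],1);print('edge',k,np.degrees(k[0]),e[:,1].round(4));print('wing centre y',w[:,1].mean(),w[:,0].mean())
print('edge y at 0',k[1])
```

```text
edge [0.0042 0.0206] 0.24139670622731568 [0.0208 0.0209 0.021  0.0211 0.0212 0.0206 0.0207 0.0208 0.0209 0.021
 0.0211 0.0212 0.0213 0.0208 0.0209 0.0204 0.0211 0.0206 0.0207 0.0201
 0.0209 0.0203 0.0211 0.0205]
wing centre y -0.00016679561700892685 0.03475157303300155
edge y at 0 0.020642091100700737
```

Call:
carry_out:
  deltas:
    - [[0,0,0.05,0,0,0,1],[0,0,0.1,0,0,0,1],[0,0,0.14,0,0,0,1],[0,0,0.17,0,0,0,1],[0,0,0.19,0,0,0,1],[0,0,0.2,0,0,0,1],[0,0,0.21,0,0,0,1],[0,0,0.21,0,0,0,1],[0,0,0.21,0,0,0,1],[0,0,0.21,0,0,0,1]]

```text
time_s: 9.42
position: [0.5897, 0.007, 0.0387]
tcp_rot: [[0.938, 0.345, 0.0], [0.345, -0.938, -0.0], [0.0, 0.0, -1.0]]
force: [-0.9, 0.4, -2.1]
opening: 0.27
grasp_force: 30.0
```

Call:
carry_out:
  deltas:
    - [[0,0,0.003,0,0,0,1],[0,0,0.005,0,0,0,1],[0,0,0.007,0,0,0,1],[0,0,0.009,0,0,0,1],[0,0,0.01,0,0,0,1],[0,0,0.01,0,0,0,1],[0,0,0.01,0,0,0,1],[0,0,0.01,0,0,0,1],[0,0,0.01,0,0,0,1],[0,0,0.01,0,0,0,1]]

```text
time_s: 10.25
position: [0.5895, 0.007, 0.037]
tcp_rot: [[0.938, 0.345, -0.0], [0.345, -0.938, -0.0], [-0.0, 0.0, -1.0]]
force: [-0.6, -1.1, -3.4]
opening: 0.273
grasp_force: 30.0
```

Still no contact, since the load is still -3 N. I'll go down another 1.2 mm slowly.

Call:
carry_out:
  deltas:
    - [[0,0,0.001,0,0,0,1],[0,0,0.002,0,0,0,1],[0,0,0.003,0,0,0,1],[0,0,0.004,0,0,0,1],[0,0,0.005,0,0,0,1],[0,0,0.006,0,0,0,1],[0,0,0.007,0,0,0,1],[0,0,0.008,0,0,0,1],[0,0,0.008,0,0,0,1],[0,0,0.008,0,0,0,1]]

```text
time_s: 11.08
position: [0.5896, 0.007, 0.0361]
tcp_rot: [[0.938, 0.345, 0.0], [0.345, -0.938, -0.0], [0.0, 0.0, -1.0]]
force: [-0.6, 0.4, 0.3]
opening: 0.27
grasp_force: 30.0
```

Call:
carry_out:
  deltas:
    - [[0,0,0,0,0,0,0.3],[0,0,0,0,0,0,0.1],[0,0,0,0,0,0,0],[0,0,0,0,0,0,0],[0,0,0,0,0,0,0],[0,0,0,0,0,0,0],[0,0,0,0,0,0,0],[0,0,0,0,0,0,0],[0,0,0,0,0,0,0],[0,0,0,0,0,0,0]]

```text
time_s: 11.92
position: [0.5895, 0.007, 0.0358]
tcp_rot: [[0.939, 0.345, -0.0], [0.345, -0.939, 0.0], [-0.0, -0.0, -1.0]]
force: [-0.4, 0.1, -0.4]
opening: 0.499
grasp_force: 0.0
```

Call:
carry_out:
  deltas:
    - [[0,0,-0.05,0,0,0,0],[0,0,-0.15,0,0,0,0],[0,0,-0.3,0,0,0,0],[0,0,-0.45,0,0,0,0],[0,0,-0.6,0,0,0,1],[0,0,-0.75,0,0,0,1],[0,0,-0.75,0,0,0,1],[0,0,-0.75,0,0,0,1],[0,0,-0.75,0,0,0,1],[0,0,-0.75,0,0,0,1]]

```text
time_s: 12.75
position: [0.5885, 0.0072, 0.1472]
tcp_rot: [[0.939, 0.345, -0.003], [0.345, -0.939, 0.0], [-0.002, -0.001, -1.0]]
force: [-0.0, 0.2, 0.4]
opening: 0.135
grasp_force: 0.0
```

```bash
python3 p.py '[[0,0,0.21,0,0,0],[0,0,0.01,0,0,0],[0,0,0.008,0,0,0],[0,0,-0.75,0,0,0]]'
python3 - <<'E'
from h import *
s=telemetry.read_state();print(s['time_s'],s['position'],s['force'],s['opening'])
im=capture('wrist');cv2.imwrite('pics/w4.png',im[:,:,::-1])
np.savez('w4.npz',p=s['position'],R=s['tcp_rot'])
E
```

```text
cmd [0.5899 0.0074 0.1487] [0.9385 0.3453 0.    ]
12.75 [0.5885 0.0072 0.1472] [-0.0184  0.1522  0.4405] 0.1350680686230511
```

View pics/w4.png

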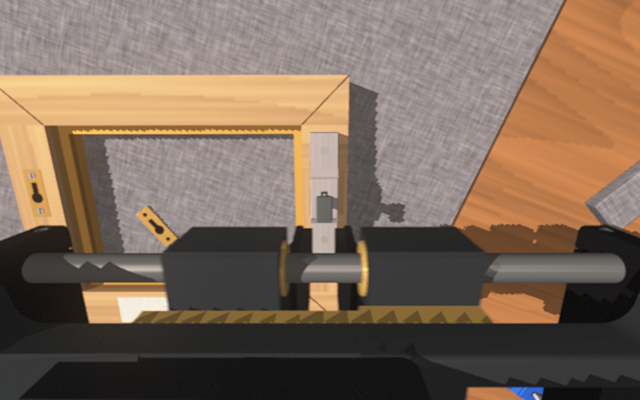

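The gauge stands along the rail with its head from (324,133) to (324,252) and its dark pad at (325,209). I'll find the press point.

Run:
```python
from h import *
im=cv2.imread('pics/w4.png');d=np.load('w4.npz');R=d['R'];P=d['p'];c=cam('wrist',dict(position=P,tcp_rot=R))
hsv=cv2.cvtColor(im,cv2.COLOR_BGR2HSV);S,V=hsv[:,:,1],hsv[:,:,2]
dk=V<125;dk[:,:312]=0;dk[:,336:]=0;dk[:192]=0;dk[224:]=0
m,ce,st=blob(dk,(325,210));print(ce,st)
for z in(.079,.082,.085):
    q=ray(c,[ce,[st[0],ce[1]],[st[0]+st[2],ce[1]]],z);print(z,q[0],(q-P)@R)
e=ray(c,[[324,132]],.045);print('far end',e,(e-P)@R)
g=(S<50)&(V>120)
w=[]
for rr in range(138,172,4):
    x=np.where(g[rr,305:345])[0]+305;w+=[[x.min()-.5,rr],[x.max()+.5,rr]]
w=ray(c,w,.045);u=w[::2]/2+w[1::2]/2;print(u[:,:2].mean(0),np.degrees(np.arctan(np.polyfit(u[:,0],u[:,1],1)[0])),((u-P)@R)[:,1])
rc=np.array([.5886,.0065]);a=np.array([np.cos(np.radians(20.15)),np.sin(np.radians(20.15))]);print('head centre rel recess x',(e[0,:2]-rc)@a-.055,'y',((u[:,:2].mean(0)-rc)@[-a[1],a[0]]))
```

```text
[324.9091 207.4568] [317 192  19  30 451]
0.079 [0.5889 0.0061 0.079 ] [[ 0.0002  0.0013  0.0682]
 [ 0.0002 -0.0048  0.0682]
 [ 0.0002  0.0097  0.0682]]
0.082 [0.5898 0.0064 0.082 ] [[ 0.0011  0.0012  0.0652]
 [ 0.0011 -0.0047  0.0652]
 [ 0.0011  0.0096  0.0652]]
0.085 [0.5906 0.0068 0.085 ] [[ 0.002   0.0012  0.0622]
 [ 0.002  -0.0046  0.0622]
 [ 0.002   0.0095  0.0622]]
far end [[0.6398 0.0255 0.045 ]] [[0.0547 0.0006 0.102 ]]
[0.6227 0.0194] 20.997829879808627 [0.0002 0.0002 0.0006 0.0006 0.0006 0.0006 0.0006 0.0006 0.0006]
head centre rel recess x -0.0004019160229627311 y 0.00031509072566652044
```

Call:
carry_out:
  deltas:
    - [[0,0,0,0,0,0,1],[0,0,0.05,0,0,0,1],[0,0,0.12,0,0,0,1],[0,0,0.2,0,0,0,1],[0,0,0.27,0,0,0,1],[0,0,0.32,0,0,0,1],[0,0,0.36,0,0,0,1],[0,0,0.38,0,0,0,1],[0,0,0.38,0,0,0,1],[0,0,0.38,0,0,0,1]]

```text
time_s: 13.63
position: [0.5897, 0.007, 0.0913]
tcp_rot: [[0.939, 0.345, 0.0], [0.345, -0.939, -0.0], [0.0, 0.0, -1.0]]
force: [0.3, -0.5, -0.7]
opening: 0.006
grasp_force: 0.0
```

Call:
carry_out:
  deltas:
    - [[0,0,0.01,0,0,0,1],[0,0,0.02,0,0,0,1],[0,0,0.03,0,0,0,1],[0,0,0.04,0,0,0,1],[0,0,0.05,0,0,0,1],[0,0,0.06,0,0,0,1],[0,0,0.07,0,0,0,1],[0,0,0.08,0,0,0,1],[0,0,0.09,0,0,0,1],[0,0,0.1,0,0,0,1]]

```text
time_s: 14.47
position: [0.5896, 0.007, 0.0762]
tcp_rot: [[0.938, 0.345, 0.0], [0.345, -0.938, -0.0], [0.0, 0.0, -1.0]]
force: [-0.5, 1.4, 2.1]
opening: 0.006
grasp_force: 0.9
```

The pad is moving at about 2 N, which matches the friction.

Call:
carry_out:
  deltas:
    - [[0,0,0.007,0,0,0,1],[0,0,0.014,0,0,0,1],[0,0,0.021,0,0,0,1],[0,0,0.028,0,0,0,1],[0,0,0.035,0,0,0,1],[0,0,0.042,0,0,0,1],[0,0,0.049,0,0,0,1],[0,0,0.055,0,0,0,1],[0,0,0.06,0,0,0,1],[0,0,0.06,0,0,0,1]]

```text
time_s: 15.3
position: [0.5896, 0.007, 0.0671]
tcp_rot: [[0.939, 0.345, -0.0], [0.345, -0.939, 0.0], [-0.0, -0.0, -1.0]]
force: [0.5, 0.1, 1.1]
opening: 0.004
grasp_force: 0.2
```

Call:
carry_out:
  deltas:
    - [[0,0,0.001,0,0,0,1],[0,0,0.002,0,0,0,1],[0,0,0.003,0,0,0,1],[0,0,0.004,0,0,0,1],[0,0,0.005,0,0,0,1],[0,0,0.006,0,0,0,1],[0,0,0.007,0,0,0,1],[0,0,0.007,0,0,0,1],[0,0,0.007,0,0,0,1],[0,0,0.007,0,0,0,1]]

```text
time_s: 16.13
position: [0.5896, 0.007, 0.0662]
tcp_rot: [[0.938, 0.345, 0.0], [0.345, -0.938, -0.0], [0.0, 0.0, -1.0]]
force: [-0.0, 0.0, 1.5]
opening: 0.005
grasp_force: 0.8
```

Call:
carry_out:
  deltas:
    - [[0,0,0.001,0,0,0,1],[0,0,0.002,0,0,0,1],[0,0,0.003,0,0,0,1],[0,0,0.004,0,0,0,1],[0,0,0.005,0,0,0,1],[0,0,0.005,0,0,0,1],[0,0,0.005,0,0,0,1],[0,0,0.005,0,0,0,1],[0,0,0.005,0,0,0,1],[0,0,0.005,0,0,0,1]]

```text
time_s: 16.97
position: [0.5895, 0.007, 0.0655]
tcp_rot: [[0.938, 0.345, 0.0], [0.345, -0.938, -0.0], [0.0, 0.0, -1.0]]
force: [0.5, 0.0, 1.2]
opening: 0.004
grasp_force: 0.6
```

Call:
carry_out:
  deltas:
    - [[0,0,0.0005,0,0,0,1],[0,0,0.001,0,0,0,1],[0,0,0.0015,0,0,0,1],[0,0,0.002,0,0,0,1],[0,0,0.0025,0,0,0,1],[0,0,0.003,0,0,0,1],[0,0,0.003,0,0,0,1],[0,0,0.003,0,0,0,1],[0,0,0.003,0,0,0,1],[0,0,0.003,0,0,0,1]]

```text
time_s: 17.8
position: [0.5896, 0.007, 0.0653]
tcp_rot: [[0.938, 0.345, 0.0], [0.345, -0.938, -0.0], [0.0, 0.0, -1.0]]
force: [-1.1, -0.4, 5.2]
opening: 0.003
grasp_force: 2.6
```

The force rose to 5 N at pad height 0.0653 (0.065 expected), so the blade has bottomed. I'll withdraw straight up.

Call:
carry_out:
  deltas:
    - [[0,0,-0.005,0,0,0,1],[0,0,-0.015,0,0,0,1],[0,0,-0.05,0,0,0,1],[0,0,-0.15,0,0,0,1],[0,0,-0.3,0,0,0,1],[0,0,-0.45,0,0,0,1],[0,0,-0.6,0,0,0,1],[0,0,-0.6,0,0,0,1],[0,0,-0.6,0,0,0,1],[0,0,-0.6,0,0,0,1]]

```text
time_s: 18.63
position: [0.5888, 0.0072, 0.1545]
tcp_rot: [[0.939, 0.345, -0.001], [0.345, -0.939, 0.0], [-0.001, -0.001, -1.0]]
force: [-0.1, 0.2, 0.5]
opening: 0.006
grasp_force: 0.0
```

Run:
```python
from h import *
s=telemetry.read_state();print(s['time_s'],s['position'],s['force'])
im=capture('wrist')[:,:,::-1];sc=capture('scene')[:,:,::-1]
a=cv2.resize(sc[130:240,270:410],None,fx=3,fy=3,interpolation=cv2.INTER_CUBIC)
o=np.zeros((600,800,3),np.uint8);o[:250,:640]=im[:250];o[255:585,:420]=a
cv2.imwrite('pics/f.png',o)
```

```text
18.6333 [0.5888 0.0072 0.1545] [-0.1258  0.1715  0.4509]
```

View pics/f.png

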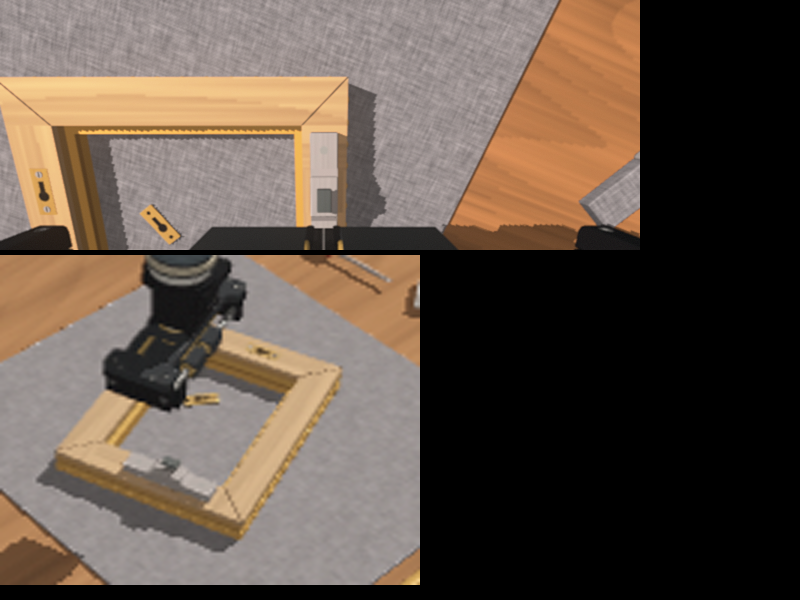

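The gauge stands flat on the rail with its pad pushed down, wrist view (324,200), and the frame hasn't moved.

```bash
python3 -c "
from rig import job
print(job.hand_in())"
```

```text
the job is handed in; nothing more can be done
None
```

The job is handed in, verdict not reported: the gauge stands flat over the open recess with its blade pressed to the bottom (about 5 N at the wrist), the frame looks unmoved in the last pictures, and the robot is clear.

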